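# Hold a piston down on the setting gauge in a sprung ring cradle

## Task

Push the setting gauge's blade into the slot of the sprung ring cradle until the gauge's shoulder stops against it, and leave the gauge there. Then set the piston, crown up, in the cradle's ring and press it down until the ring is firmly down on the blade. Finish while still holding the piston pressed down there, and leave the bearing, the connecting rod and the valve spring where they are.

Things in the scene. Friction and masses are not known exactly. Their poses are not given: they have to be found in the camera images.
- gauge_grip (a point): Centre of the grip block of the steel setting gauge, 15 mm above the gauge's underside; x points along the blade to its end, z up. The ribbed dark block is 55 mm long (x), 14 mm wide (y, pinch it across this) and 30 mm tall, and stands on the bench. The stop shoulder's front face is at x = +33 mm, the blade's end at x = +99 mm.
- gauge: The same loose gauge, 0.15 kg, origin 15 mm below gauge_grip. In front of the grip block is a shoulder plate 36 mm wide, 30 mm tall; from its face the flat blade sticks out 66 mm: 20 mm wide (last 6 mm 14 mm wide), 6 mm thick, underside 11 mm above the gauge's underside.
- slot_mouth (a point): Centre of the slot's mouth in the face of the cradle's aluminium gate block, 15.5 mm above the bench. Slot 25 mm wide, floor 10 mm, roof 21 mm above the bench; block top 32 mm. x points level into the slot (way of insertion; it faces to the robot's left, a little towards it), z up. Gauge fully home: gauge_grip 33 mm in front of this point, gauge on or just above the bench.
- cradle: The sprung ring cradle, fixed to the bench: dark base plate 100 mm (its x) by 132 mm (y), 10 mm thick, edge flush with the gate's face. Origin on the bench under the ring's axis, 50 mm behind slot_mouth along x; axes as slot_mouth. Two sprung guide posts at y = +-54 mm, tops 54 mm high.
- cradle_seat (a point): Centre of the floor of the cradle's sprung steel ring cup, on which the piston will stand; 43 mm above the bench with the spring up, and moves down with the ring. z up. The cup's wall rises 15 mm above this floor; inner diameter 72 mm, flaring to 79 mm at the rim, outer 89 mm at most.
- cradle_ring (a joint): How far the ring cup is pressed down, m: 0 up, 0.015 lowest without gauge. With the gauge home, a 20 mm foot under the cup lands on the blade at about 0.010 to 0.011 and stops there. Spring 6 N up at 0, 14 N at 0.010 (ring weighs 1.2 N): the piston's weight alone does not press it down; about 10 N more does.
- piston_mid (a point): Centre of the loose piston, half-way up, 28 mm above its underside. Bare aluminium piston standing crown up on the bench, round, 66 to 67 mm in diameter, 56 mm tall, about 0.28 kg, crown flat and dark. Standing in the ring cup it shows 41 mm above the cup's rim. z up.
- piston: The same piston; origin at the centre of its underside.
- bearing_mid (a point): Bystander: centre of a ball bearing lying flat, 62 mm diameter, 16 mm tall; leave alone.
- con_rod_mid (a point): Bystander: centre of a connecting rod lying flat, 82 x 172 x 20 mm; leave alone.
- valve_spring_mid (a point): Bystander: centre of an upright valve spring, 30 mm diameter, 42 mm tall; leave alone.

How it is judged:
By the outcome, as a careful person would: the job done as asked, in the order asked, and still so for the second after the job is handed in, while the arm keeps its last pose, push and grip.
It also fails if it takes over 72 s, if anything falls off the work surface, if the arm or the gripper's body presses on something with over 40 N, if the wrist force passes 120 N, or if a joint passes its speed limit or range.

## Robot

A 7-joint arm with a two-finger parallel gripper is mounted at the origin on a cart in front of the work surface, level with it; the furniture and walls round the work are solid. World frame = base frame: x ahead of the robot, y to its left, z up, the work surface at z = 0. Lengths are in m, angles in rad, forces in N, time in s.
With the tool pointing down it reaches from about 0.4 to 0.85 m from the base axis. Payload 4.4 kg.
Tool frame: the origin (TCP) lies between the finger pads; the fingertips stand 25 mm ahead of it and the grasp point (between the pads) lies 6 mm ahead of it (ctrl.finger_overhang is the distance from the TCP to the fingertips, in m); y points along the fingers, x is the direction in which the jaws open and shut, and the axes are right-handed (so a half turn about y gives the same grasp; the last joint's range is limited). The gripper opens to 94 mm and grips with 3 to 60 N. Pads are 16 mm wide; open, the fingers measure 119 mm over their backs; the gripper's body (75 mm by 177 mm) begins 78 mm behind the grasp point.
Start: joints at [-1.399, 0.628, 0.038, 1.517, -0.027, 0.996, -0.02], TCP at [0.153, 0.632, 0.23] pointing down, gripper open.
Joint ranges: [-3.06, 3.06], [-0.37, 2.12], [-1.25, 1.32], [0.18, 2.47], [-1.1, 4.24], [0.23, 1.98], [-2.94, 2.94]. Speed limits (rad/s): [2.57, 2.57, 3.14, 3.14, 3.14, 3.14, 3.14].

## Interface

Orientations are given as a unit quaternion [x, y, z, w].
In Python, from rig import ctrl gives the robot as it stands.
- The arm moves only by the shell command python3 -m handwheel 'ROWS' [FORCE]. ROWS is a JSON object of lists of equal length, an entry for each row: "jaw": the finger opening in cm, from 0 to 9.4; "translation": the shift along the tool's x, y, z in cm, a list of three; "roll": the turn about the tool's y in rad. In form: {"jaw": [jaw, ...], "translation": [[dx, dy, dz], ...], "roll": [roll, ...]}. A call has 1 to 10 rows; each row shifts and turns the commanded pose from where the row before left it, along the tool's axes as they then stand; what a row does not reach is not made up. A row lasts 1/8 s, in which the tool goes at most 62.5 mm and 10.7 degrees, less where a joint would pass 70% of its speed; a pose out of reach is approached as far as the arm can. A call is refused whole if a number of a shift passes 6.25 or a number of a turn 0.188, either way. A call with a gripper value outside its range is refused whole. The fingers move at their own pace and stop on an object; FORCE is the grip in N (left out, the last holds). Time passes only in rows, so rows that do not move let the fingers close. It gives the time, the measured TCP pose, the force and the opening at its end, in the units of the state.
- ctrl.observe(): the state, without advancing time (a new reading comes with each control period).
- ctrl.camera(name): name is "side" or "top" or "wrist"; returns a dict with "image" (480x640x3 uint8, red, green, blue), "intrinsics" (3x3 intrinsics, pixels), "pose" (4x4, takes a point from camera to world coordinates). Camera axes: x right, y up, looking along -z (the intrinsics and any distortion apply to the point x, -y, -z); pixel columns grow to the right and rows downward; lengths in m; the calibration is good to about 2 mm. A picture is of the moment at which its call begins. There is no depth.
- ctrl.close_job(): hands the job in, once; it reports no verdict.
The state is a dict: "clock": time; "joint_pos": joint angles; "joint_vel": joint speeds; "joint_efforts": joint torques, N m; "tcp_pos": TCP position; "tcp_rot": TCP orientation; "wrist_force": force on the tool from outside, world axes, zero at the start; "ft_torque": the same for the moment, N m; "gripper_width": finger opening in m.
Only numpy, scipy, OpenCV 4.12 (cv2) and the standard library are available. Lean on these libraries where they do the work, as an engineer would, in place of code of your own. Each camera call takes 0.05 s, during which the arm holds its last target.

## Working session

There is one attempt and no reset: what is moved stays moved. The work goes in short steps, Python scripts to look and compute and a shell command to move; the robot and the scene stay as the last step left them, time stands still between calls to the robot, and variables do not carry over. Pictures are saved under pics/ and viewed, and the job is handed in when it is done.

```bash
mkdir -p pics; ls
python3 - <<'E'
from rig import ctrl
import cv2
print(ctrl.observe(), ctrl.finger_overhang)
for n in ("side","top","wrist"):
    c=ctrl.camera(n); cv2.imwrite(f"pics/{n}0.png",c["image"][:,:,::-1]); print(n,c["intrinsics"].tolist(),c["pose"].round(4).tolist(),c.keys())
E
```

```text
pics
{'clock': 0.0, 'joint_pos': array([-1.39880465,  0.62932311,  0.03844649,  1.51831935, -0.02702438,
        0.99628848, -0.02000853]), 'joint_vel': array([-1.20734983e-03, -1.64375093e-03, -9.47222182e-04,  2.99153054e-04,
        1.01380109e-04,  5.16443433e-04,  2.07693219e-05]), 'joint_efforts': array([-7.25279588e-04, -5.49718702e+01,  1.14326533e+00, -1.86637527e+01,
       -5.22547017e-02,  2.35249288e-02,  1.64749322e-04]), 'tcp_pos': array([0.1529382 , 0.6311403 , 0.22958463]), 'tcp_rot': array([ 0.55618218,  0.43665018, -0.43766021, -0.55538414]), 'wrist_force': array([-0.05547969,  0.35155285,  0.547065  ]), 'ft_torque': array([ 0.03102091,  0.07639698, -0.00166081]), 'gripper_width': 0.09410010203489266} 0.025
side [[487.3558583760907, 0.0, 309.45069193695974], [0.0, 487.3558583760907, 237.2479659715073], [0.0, 0.0, 1.0]] [[0.9997, 0.0233, -0.004, 0.5862], [-0.0169, 0.5879, -0.8087, -0.8157], [-0.0165, 0.8086, 0.5882, 0.614], [0.0, 0.0, 0.0, 1.0]] dict_keys(['image', 'intrinsics', 'pose'])
top [[607.9603704533164, 0.0, 317.2545772554432], [0.0, 607.9603704533164, 250.84173536948555], [0.0, 0.0, 1.0]] [[0.0105, 0.9905, -0.1369, 0.395], [-0.9999, 0.0091, -0.0112, -0.0489], [-0.0099, 0.137, 0.9905, 1.4233], [0.0, 0.0, 0.0, 1.0]] dict_keys(['image', 'intrinsics', 'pose'])
wrist [[340.55631078728385, 0.0, 329.1306788238303], [0.0, 340.55631078728385, 234.33648925241488], [0.0, 0.0, 1.0]] [[0.2349, -0.9407, -0.245, 0.0818], [0.972, 0.2268, 0.0611, 0.6487], [-0.0019, -0.2525, 0.9676, 0.3837], [0.0, 0.0, 0.0, 1.0]] dict_keys(['image', 'intrinsics', 'pose'])
```

View pics/side0.png

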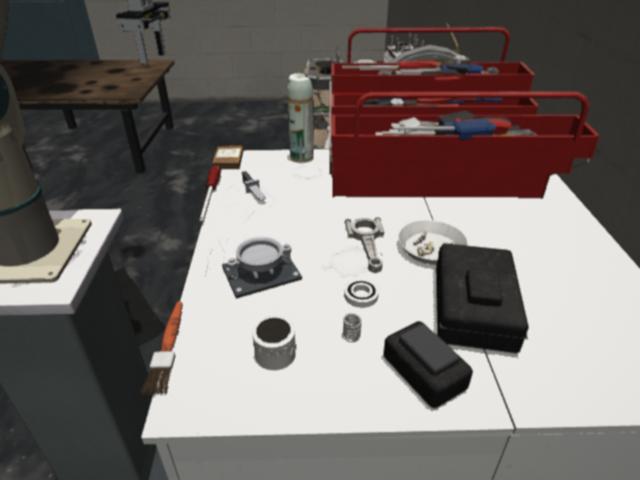

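View pics/top0.png

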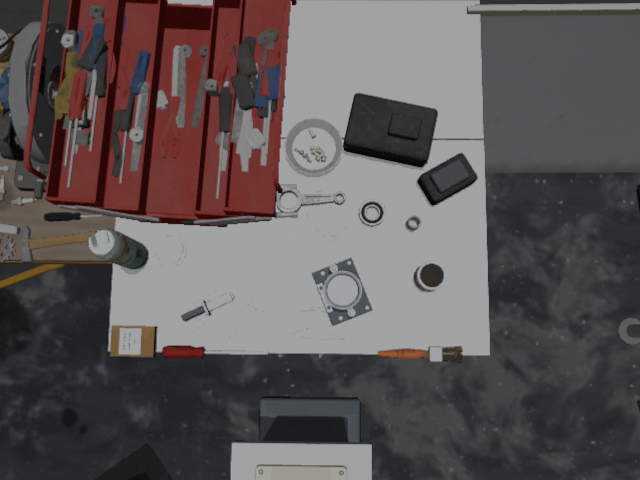

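View pics/wrist0.png

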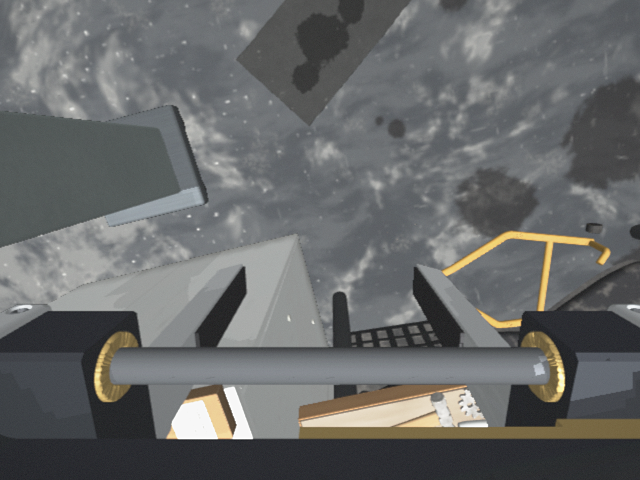

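```bash
cat > h.py <<'E'
import numpy as np, cv2
from scipy.spatial.transform import Rotation as R
from rig import ctrl
def ray(c,u,v):
    K,P=c["intrinsics"],c["pose"]
    d=np.array([(u-K[0,2])/K[0,0],-(v-K[1,2])/K[1,1],-1.])
    return P[:3,3],P[:3,:3]@d
def w(c,u,v,z):
    o,d=ray(c,u,v); return o+d*(z-o[2])/d[2]
def px(c,p):
    K,P=c["intrinsics"],c["pose"]
    q=P[:3,:3].T@(np.asarray(p)-P[:3,3]); return np.array([K[0,0]*q[0]/-q[2]+K[0,2],K[1,1]*-q[1]/-q[2]+K[1,2]])
def crop(c,u0,v0,wd,ht,s,fn):
    im=c["image"][v0:v0+ht,u0:u0+wd,::-1]
    cv2.imwrite(fn,cv2.resize(im,None,fx=s,fy=s,interpolation=cv2.INTER_CUBIC))
E
python3 - <<'E'
from h import *
c=ctrl.camera("top")
crop(c,170,270,100,75,8,"pics/t_g.png")
crop(c,295,245,100,75,8,"pics/t_c.png")
crop(c,390,240,100,75,8,"pics/t_p.png")
c=ctrl.camera("side")
crop(c,215,225,100,75,8,"pics/s_c.png")
crop(c,230,150,100,75,8,"pics/s_g.png")
crop(c,230,300,100,75,8,"pics/s_p.png")
E
```

```text
(no output)
```

View pics/t_g.png

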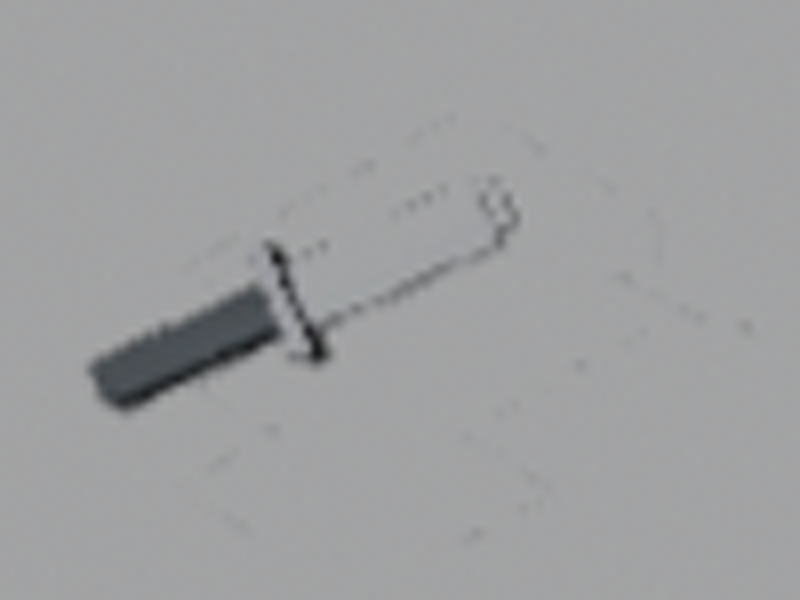

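View pics/t_c.png

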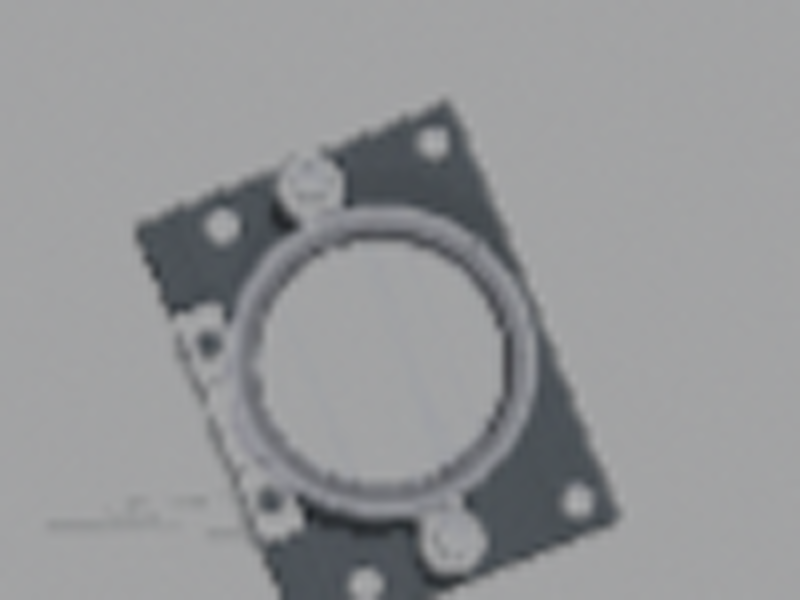

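View pics/t_p.png

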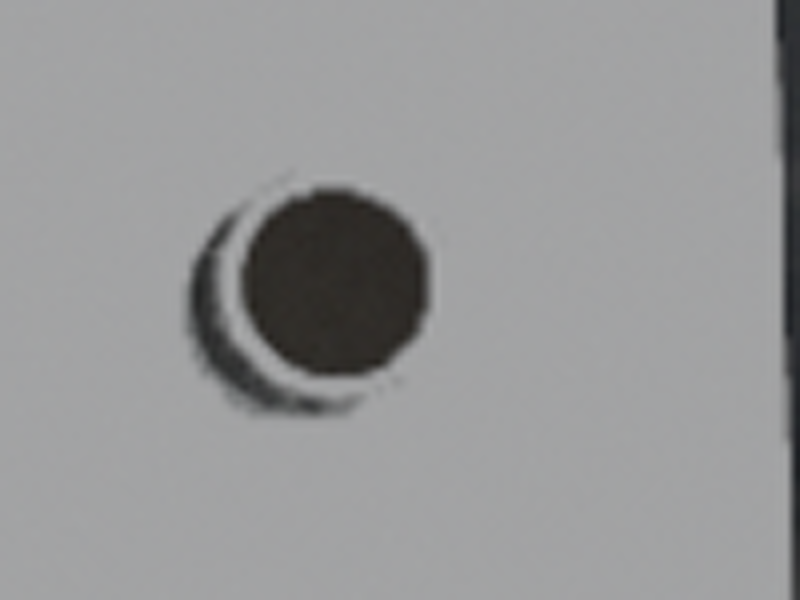

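View pics/s_c.png

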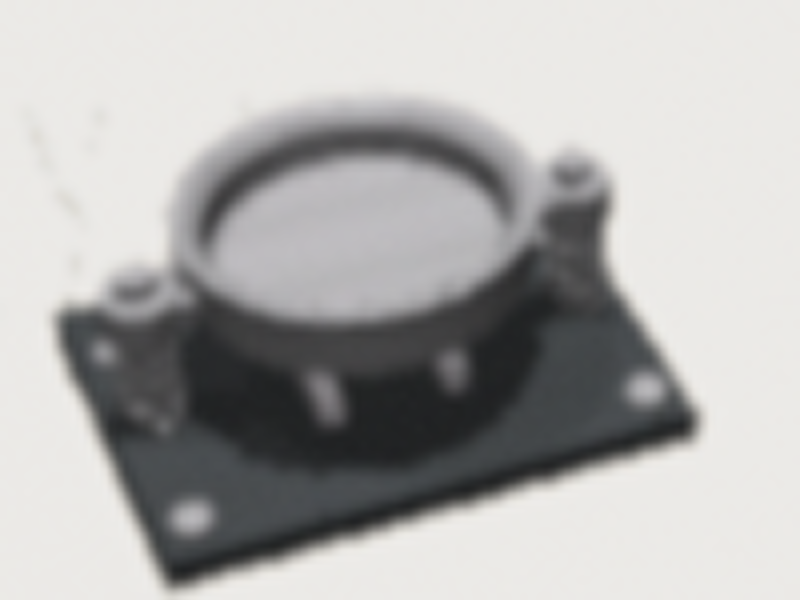

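View pics/s_g.png

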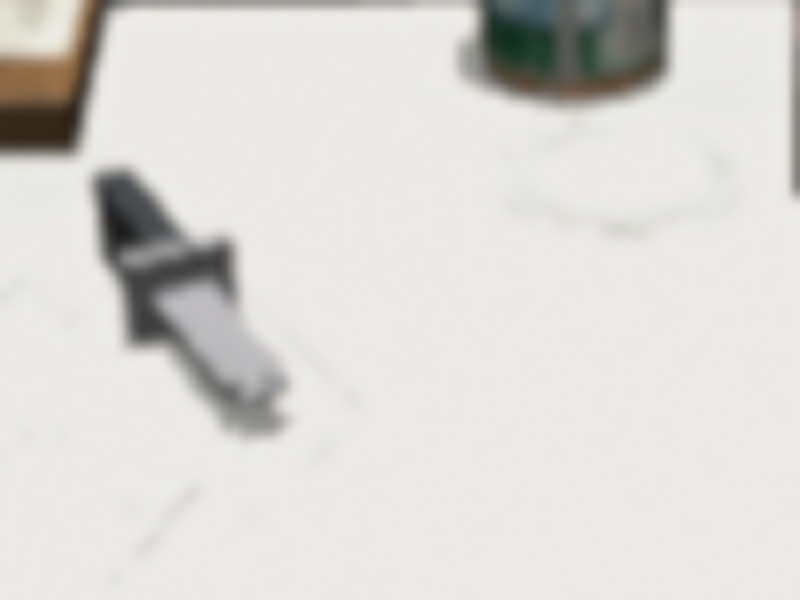

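View pics/s_p.png

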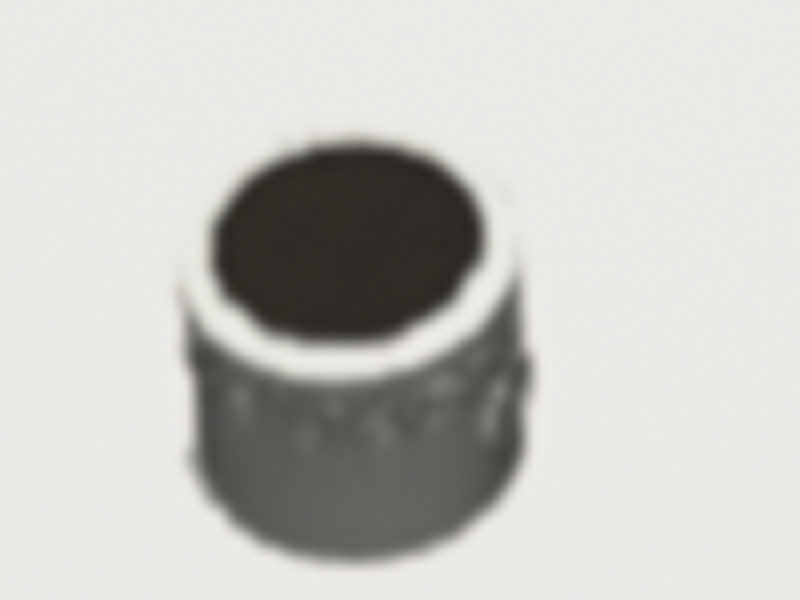

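Run:
```python
from h import *
t=ctrl.camera("top"); s=ctrl.camera("side")
def T(u,v,z,u0,v0,c=t): return w(c,u/8+u0-.44,v/8+v0-.44,z)
for n,(u,v) in dict(TL=(140,228),TR=(447,100),BR=(618,517)).items(): print(n,T(u,v,.01,295,245).round(4))
a,b,d=[T(u,v,.01,295,245) for u,v in((140,228),(447,100),(618,517))]
print("plate ctr",((a+d)/2).round(4)," x dir deg",np.degrees(np.arctan2(*(b-a)[[1,0]])),"y dir",np.degrees(np.arctan2(*(b-d)[[1,0]]))-90, np.linalg.norm(b-a),np.linalg.norm(b-d))
print("rim top",T(382,362,.058,295,245).round(4))
print("posts",T(312,180,.054,295,245).round(4),T(453,537,.054,295,245).round(4))
for n,(u,v) in dict(L=(60,320),BL=(172,585),BR=(697,430)).items(): print("side",n,T(u,v,.01,215,225,s).round(4))
print("side posts",T(140,288,.054,215,225,s).round(4),T(575,178,.054,215,225,s).round(4))
print("piston top",T(336,283,.056,390,240).round(4),"side",T(350,241,.056,230,300,s).round(4))
for n,(u,v) in dict(b1=(92,368),b2=(125,408),s1=(272,245),s2=(320,352),b3=(255,288),b4=(280,335)).items(): print("gauge",n,T(u,v,.03,170,270).round(4))
print("tip",T(508,215,.017,170,270).round(4))
for n,(u,v) in dict(s1=(125,265),s2=(232,240),bl=(100,178),br=(132,172)).items(): print("side gauge",n,T(u,v,.03,230,150,s).round(4))
print("sidetip",T(265,385,.017,230,150,s))
print(R.from_quat(ctrl.observe()["tcp_rot"]).as_matrix().round(3))
```

```text
TL [ 0.5379 -0.0213  0.01  ]
TR [ 0.5764 -0.1108  0.01  ]
BR [ 0.4552 -0.1606  0.01  ]
plate ctr [ 0.4965 -0.091   0.01  ]  x dir deg -66.71352314658023 y dir -67.64821549074158 0.09738643802307576 0.13098369416019817
rim top [ 0.4959 -0.0907  0.058 ]
posts [ 0.5475 -0.0707  0.054 ] [ 0.4473 -0.1109  0.054 ]
side L [ 0.417  -0.0696  0.01  ]
side BL [ 0.4545 -0.1655  0.01  ]
side BR [ 0.5733 -0.1164  0.01  ]
side posts [ 0.4463 -0.113   0.054 ] [ 0.5456 -0.0749  0.054 ]
piston top [ 0.5315 -0.2917  0.056 ] side [ 0.5299 -0.2892  0.056 ]
gauge b1 [0.4354 0.2765 0.03  ]
gauge b2 [0.4242 0.2666 0.03  ]
gauge s1 [0.471  0.2263 0.03  ]
gauge s2 [0.4407 0.2114 0.03  ]
gauge b3 [0.4587 0.2307 0.03  ]
gauge b4 [0.4454 0.2231 0.03  ]
tip [0.4811 0.1608 0.017 ]
side gauge s1 [0.4385 0.2178 0.03  ]
side gauge s2 [0.4699 0.2317 0.03  ]
side gauge bl [0.4257 0.2733 0.03  ]
side gauge br [0.4354 0.2767 0.03  ]
sidetip [0.48292401 0.1676898  0.017     ]
[[ 0.236 -0.    -0.972]
 [ 0.972 -0.     0.236]
 [-0.    -1.     0.   ]]
```

```bash
cat >> h.py <<'E'
def yaw():
    M=R.from_quat(ctrl.observe()["tcp_rot"]).as_matrix(); return np.degrees(np.arctan2(M[1,0],M[0,0])),M
def plan(p,th,n,w0=None):
    "straight line to world p, jaw yaw th deg, n rows; translation along tool axes before turning"
    o=ctrl.observe(); y0,M=yaw(); d=(np.asarray(p)-o["tcp_pos"])/n; r=-np.radians(((th-y0+180)%360)-180)/n
    print("at",o["tcp_pos"].round(4),"yaw",round(y0,2),"tilt",M[:,1].round(4),"roll/row",round(r,4),"total",round(r*n,4))
    for i in range(n):
        a=np.radians(y0)-r*i
        Mi=np.array([[np.cos(a),0,-np.sin(a)],[np.sin(a),0,np.cos(a)],[0,-1,0]])
        print((Mi.T@d*100).round(2).tolist())
E
python3 - <<'E'
from h import *
plan([.441,.25,.2],25.5,10)
E
```

```text
at [0.1531 0.6316 0.2303] yaw 76.37 tilt [-1.e-04 -4.e-04 -1.e+00] roll/row 0.0888 total 0.8879
[-3.03, 0.3, -3.7]
[-2.69, 0.3, -3.95]
[-2.33, 0.3, -4.17]
[-1.95, 0.3, -4.36]
[-1.56, 0.3, -4.52]
[-1.15, 0.3, -4.64]
[-0.73, 0.3, -4.72]
[-0.31, 0.3, -4.77]
[0.11, 0.3, -4.78]
[0.54, 0.3, -4.75]
```

```bash
python3 -m handwheel '{"jaw":[9.4,8,7,6,5,5,5,5,5,5],"translation":[[-3.03,0.3,-3.7],[-2.69,0.3,-3.95],[-2.33,0.3,-4.17],[-1.95,0.3,-4.36],[-1.56,0.3,-4.52],[-1.15,0.3,-4.64],[-0.73,0.3,-4.72],[-0.31,0.3,-4.77],[0.11,0.3,-4.78],[0.54,0.3,-4.75]],"roll":[0.089,0.089,0.089,0.089,0.089,0.089,0.089,0.089,0.089,0.089]}' 20
python3 -m handwheel '{"jaw":[5,5],"translation":[[0,0,0],[0,0,0]],"roll":[0,0]}'
python3 - <<'E'
from h import *
print(ctrl.observe()["joint_pos"],yaw()[0])
c=ctrl.camera("wrist"); cv2.imwrite("pics/w1.png",c["image"][:,:,::-1])
E
```

```text
clock: 1.6
tcp_pos: [0.4415, 0.2488, 0.2006]
tcp_rot: [-0.69, -0.155, 0.154, 0.69]
wrist_force: [0.1, -1.1, -1.0]
gripper_width: 0.05
clock: 1.85
tcp_pos: [0.4401, 0.2506, 0.2005]
tcp_rot: [-0.689, -0.155, 0.156, 0.69]
wrist_force: [-0.3, 0.1, 0.5]
gripper_width: 0.05
[-0.76824352  0.47927857  0.28154885  1.95157557 -0.19320074  0.73644142
  0.07073177] 25.427713684796473
```

View pics/w1.png

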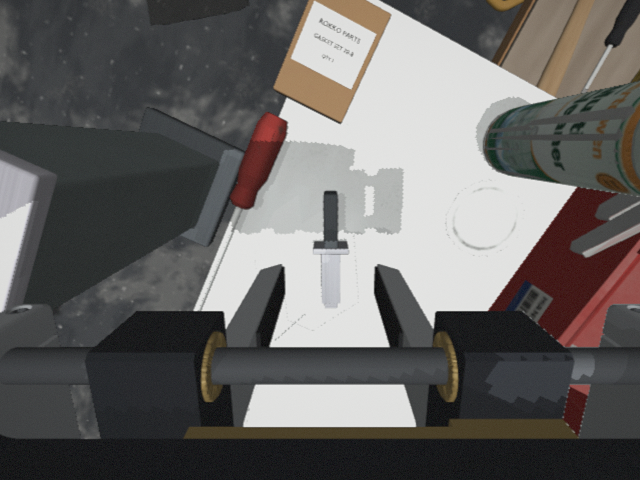

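Run:
```python
from h import *
c=ctrl.camera("wrist"); crop(c,280,180,100,140,5,"pics/w1c.png")
```

```text
(no output)
```

View pics/w1c.png

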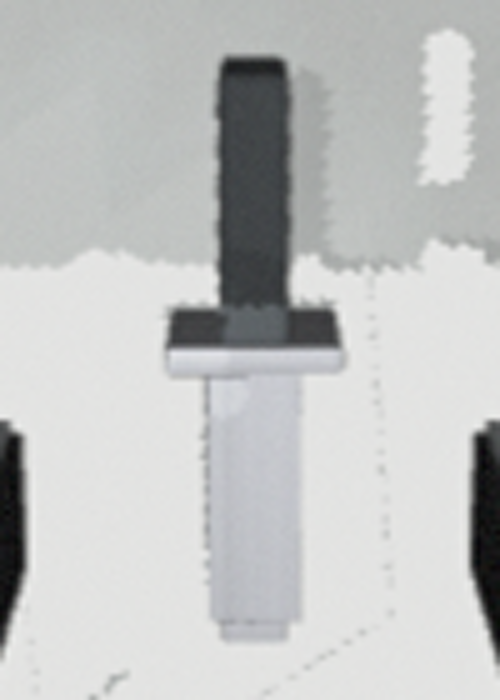

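Run:
```python
from h import *
c=ctrl.camera("wrist")
def T(u,v,z): return w(c,u/5+280-.4,v/5+180-.4,z)
P={}
for n,(u,v,z) in dict(bk=(255,75,.03),blkF=(254,305,.03),shL=(168,373,.03),shR=(344,373,.03),shLb=(172,348,.03),shRb=(338,348,.03),blL=(212,620,.017),blR=(302,620,.017),tip=(255,640,.017)).items():
    P[n]=T(u,v,z); print(n,P[n].round(4))
for a,b in(("bk","blkF"),("bk","tip"),("shL","shR"),("shLb","shRb")):
    d=P[b]-P[a]; print(a,b,np.degrees(np.arctan2(d[1],d[0])).round(2),np.linalg.norm(d[:2]).round(4))
mid=(P["shL"]+P["shR"])/2
for th in (-64.5,-65):
    u=np.array([np.cos(np.radians(th)),np.sin(np.radians(th)),0])
    print("grip from sh",mid-.033*u,"tip",P["tip"]-.099*u,"back",P["bk"]+.0275*u)
```

```text
bk [0.4288 0.2771 0.03  ]
blkF [0.4484 0.2359 0.03  ]
shL [0.439  0.2157 0.03  ]
shR [0.4707 0.2309 0.03  ]
shLb [0.4375 0.2208 0.03  ]
shRb [0.4673 0.2351 0.03  ]
blL [0.4724 0.165  0.017 ]
blR [0.49   0.1734 0.017 ]
tip [0.4828 0.1647 0.017 ]
bk blkF -64.6 0.0456
bk tip -64.32 0.1247
shL shR 25.58 0.0352
shLb shRb 25.58 0.0331
grip from sh [0.44064832 0.25312007 0.03      ] tip [0.44022751 0.2540688  0.017     ] back [0.44064836 0.25229423 0.03      ]
grip from sh [0.44090878 0.25324291 0.03      ] tip [0.4410089  0.25443733 0.017     ] back [0.44043131 0.25219186 0.03      ]
```

```bash
python3 -m handwheel '{"jaw":[4.5,4,3.5,3.5,3.5,1,1,1,1],"translation":[[0.15,4,0.2],[0,4,0],[0,4,0],[0,3.6,0],[0,1.6,0],[0,0,0],[0,0,0],[0,0,0],[0,0,0]],"roll":[0,0,0,0,0,0,0,0,0]}' 25
python3 - <<'E'
from h import *
print(ctrl.observe()["tcp_pos"],yaw()[0])
c=ctrl.camera("wrist"); cv2.imwrite("pics/w2.png",c["image"][:,:,::-1])
E
```

```text
clock: 3.12
tcp_pos: [0.4417, 0.2529, 0.0297]
tcp_rot: [-0.689, -0.156, 0.155, 0.69]
wrist_force: [-1.0, 0.4, 6.6]
gripper_width: 0.0141
[0.44169311 0.25292212 0.02966627] 25.39056700990866
```

View pics/w2.png

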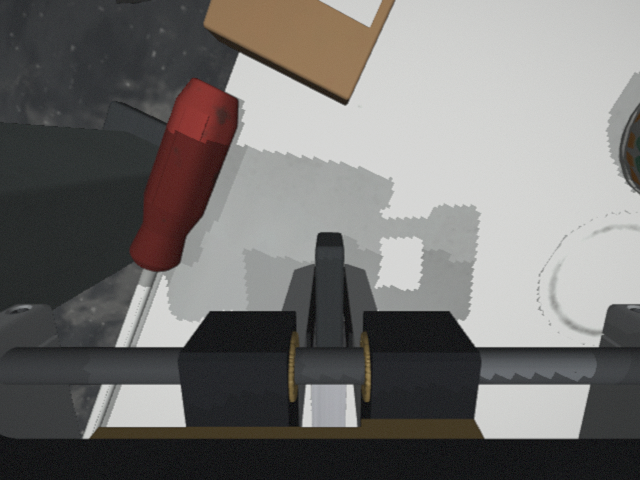

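Run:
```python
from h import *
from scipy.optimize import least_squares
t=ctrl.camera("top"); s=ctrl.camera("side")
tp=[(140,228,-50,66,10),(447,100,50,66,10),(618,517,50,-66,10),(382,362,0,0,58),(312,180,0,54,54),(453,537,0,-54,54)]
sp=[(60,320,-50,-66+0,10)] 
# side view: left corner L(60,320): which? BL(172,585), BR(697,430)
sp=[(172,585,50,-66,10),(697,430,50,66,10),(60,320,-50,-66,10),(140,288,0,-54,54),(575,178,0,54,54)]
def f(q,c,pts,u0,v0):
    r=[]
    for u,v,x,y,z in pts:
        a=q[2]; p=[q[0]+(x*np.cos(a)-y*np.sin(a))/1e3,q[1]+(x*np.sin(a)+y*np.cos(a))/1e3,z/1e3]
        r+=list(px(c,p)-[u/8+u0-.44,v/8+v0-.44])
    return np.array(r)
for fn in (lambda q:f(q,t,tp,295,245),lambda q:f(q,s,sp,215,225),lambda q:np.r_[f(q,t,tp,295,245),f(q,s,sp,215,225)]):
    o=least_squares(fn,[.496,-.091,-1.19]); print(o.x[:2].round(4),np.degrees(o.x[2]).round(2),o.fun.round(1))
a=o.x[2];u=np.array([np.cos(a),np.sin(a)]); m=o.x[:2]-.05*u; print("mouth",m)
off=np.array([.44169,.25292])-np.array([.4406,.2531]); print("tcp-grip",off)
g=m-.125*u; plan([g[0],g[1],.0385],np.degrees(a)+90,5)
```

```text
[ 0.4967 -0.0906] -67.71 [-0.9 -0.4  0.5 -0.2  0.6  0.3 -0.  -0.4 -0.3  0.4  0.1  0.3]
[ 0.496  -0.0937] -68.62 [-0.9 -0.4  1.3 -0.1 -0.4  0.5 -0.3  0.1  0.4 -0.3]
[ 0.4962 -0.0916] -67.97 [-0.4 -0.3  1.   0.1  0.9  0.7  0.4 -0.1  0.3  0.6  0.4  0.5 -0.3 -1.1
  1.5 -1.2 -0.4  0.1 -0.  -0.4  0.4 -1.1]
mouth [ 0.47741755 -0.04525929]
tcp-grip [ 0.00109 -0.00018]
at [0.4417 0.253  0.0297] yaw 25.39 tilt [ 0.0017  0.0015 -1.    ] roll/row 0.0117 total 0.0587
[-1.77, -0.18, -3.2]
[-1.73, -0.18, -3.22]
[-1.69, -0.18, -3.24]
[-1.65, -0.18, -3.26]
[-1.61, -0.18, -3.28]
```

```bash
python3 -m handwheel '{"jaw":[1,1,1,1,1,1,1,1],"translation":[[0,-1,0],[-1.77,0,-3.2],[-1.73,0,-3.22],[-1.69,0,-3.24],[-1.65,0,-3.26],[-1.61,0,-3.28],[0,0,0],[0,0,0]],"roll":[0,0.012,0.012,0.012,0.012,0.012,0,0]}'
python3 - <<'E'
from h import *
print(ctrl.observe()["tcp_pos"],yaw()[0],ctrl.observe()["wrist_force"])
t=ctrl.camera("top"); s=ctrl.camera("side")
crop(t,260,225,130,97,6,"pics/t3.png");crop(s,200,180,130,97,6,"pics/s3.png")
E
```

```text
clock: 4.28
tcp_pos: [0.4301, 0.0708, 0.0389]
tcp_rot: [-0.694, -0.135, 0.135, 0.694]
wrist_force: [0.3, 1.2, -2.1]
gripper_width: 0.0141
[0.43014575 0.07080342 0.03893016] 21.976134091897574 [ 0.32651229  1.22901772 -2.05116923]
```

View pics/t3.png

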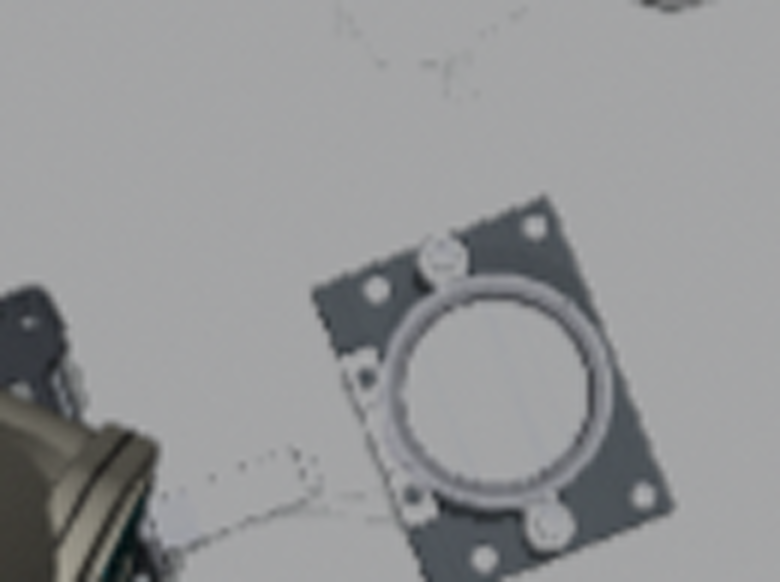

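View pics/s3.png

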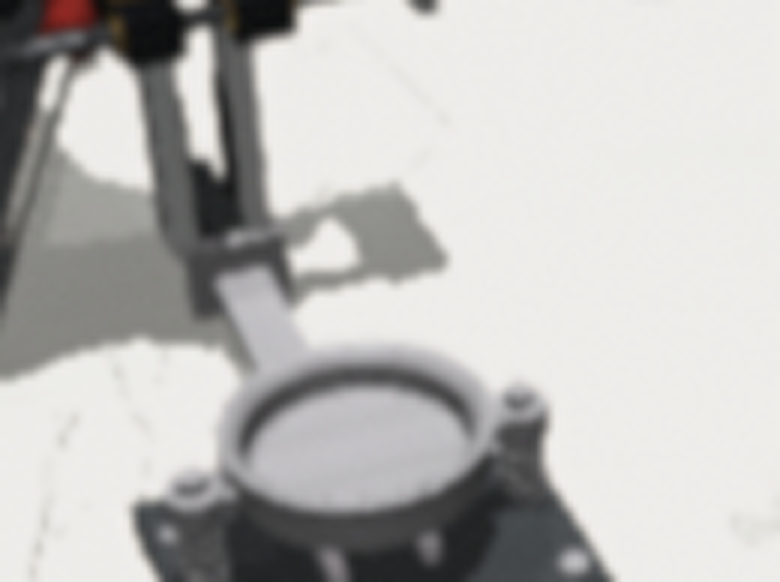

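Run:
```python
from h import *
t=ctrl.camera("top")
def T(u,v,z): return w(t,u/6+260-.42,v/6+225-.42,z)[:2]
o=ctrl.observe();a=np.radians(yaw()[0]);n=np.array([np.cos(a),np.sin(a)]);tc=o["tcp_pos"][:2]
for nm,p in dict(upA=T(165,497,.026),upB=T(300,450,.026),loA=T(180,552,.026),loB=T(318,495,.026),h1=T(367,377,.032),h2=T(414,497,.032),g1=T(340,358,.032),g2=T(408,524,.032),ring=T(496,390,.058),plTL=T(312,293,.01),post1=T(443,257,.054),post2=T(549,524,.054)).items(): print(nm,p.round(4),"lateral from TCP axis mm",((p-tc)@n*1e3).round(2),"ahead",((p-tc)@np.array([n[1],-n[0]])*1e3).round(1))
```

```text
upA [0.4566 0.0347] lateral from TCP axis mm 10.85 ahead 44.0
upB [ 0.4751 -0.0167] lateral from TCP axis mm 8.65 ahead 98.5
loA [0.4358 0.0286] lateral from TCP axis mm -10.74 ahead 41.8
loB [ 0.458  -0.0238] lateral from TCP axis mm -9.85 ahead 98.6
h1 [ 0.5028 -0.0421] lateral from TCP axis mm 24.82 ahead 132.4
h2 [ 0.4573 -0.0604] lateral from TCP axis mm -24.21 ahead 132.3
g1 [ 0.51   -0.0317] lateral from TCP axis mm 35.37 ahead 125.5
g2 [ 0.4471 -0.0582] lateral from TCP axis mm -32.88 ahead 126.4
ring [ 0.4964 -0.0905] lateral from TCP axis mm 0.67 ahead 174.9
plTL [ 0.537  -0.0202] lateral from TCP axis mm 64.74 ahead 125.1
post1 [ 0.5467 -0.0704] lateral from TCP axis mm 54.88 ahead 175.2
post2 [ 0.4468 -0.1107] lateral from TCP axis mm -52.88 ahead 175.0
```

```bash
python3 -m handwheel '{"jaw":[1,1,1,1,1,1,1,1],"translation":[[0.08,0.77,0],[0,0,-1.5],[0,0,-1.5],[0,0,-1],[0,0,-1],[0,0,-1],[0,0,0],[0,0,0]],"roll":[0,0,0,0,0,0,0,0]}'
python3 - <<'E'
from h import *
print(ctrl.observe()["tcp_pos"],yaw()[0],ctrl.observe()["wrist_force"],ctrl.observe()["ft_torque"])
t=ctrl.camera("top"); s=ctrl.camera("side")
crop(t,260,225,130,97,6,"pics/t4.png");crop(s,200,180,130,97,6,"pics/s4.png")
E
```

```text
clock: 5.42
tcp_pos: [0.4528, 0.015, 0.0309]
tcp_rot: [-0.694, -0.134, 0.135, 0.694]
wrist_force: [0.3, 0.4, -2.3]
gripper_width: 0.0137
[0.45277821 0.01499675 0.03085613] 21.96412463381384 [ 0.27496902  0.37473295 -2.34583928] [-0.02190338  0.04460741  0.03692743]
```

View pics/s4.png

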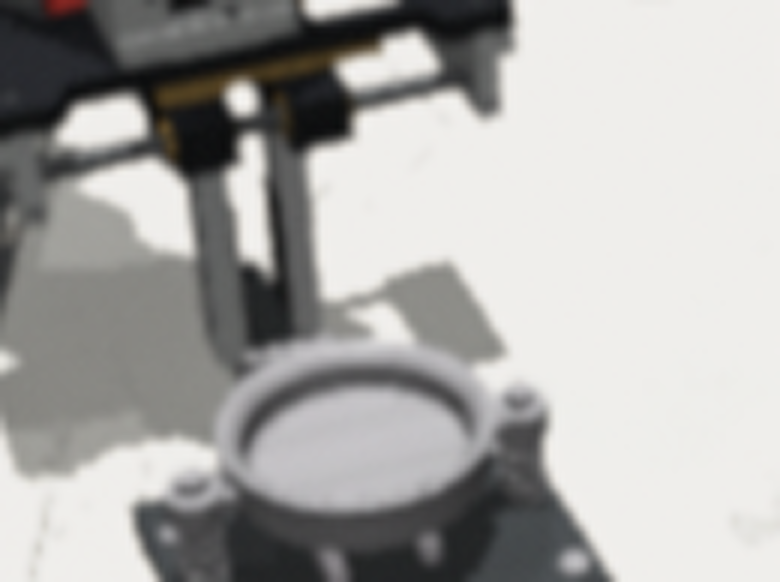

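View pics/t4.png

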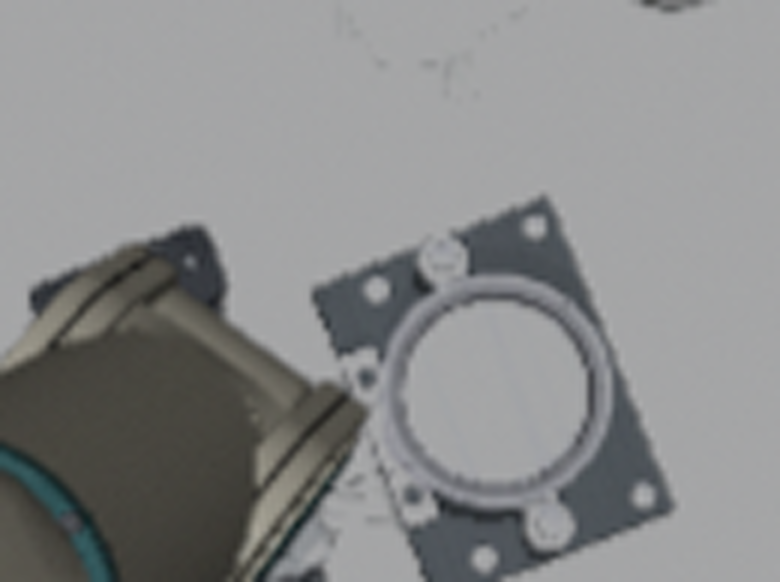

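```bash
python3 -m handwheel '{"jaw":[1,1,1,1,1],"translation":[[0,0,-1],[0,0,-1],[0,0,-0.6],[0,0.08,-0.1],[0,0,0]],"roll":[0,0,0,0,0]}'
python3 -m handwheel '{"jaw":[1,1,1],"translation":[[0,0.02,-0.25],[0,0,-0.2],[0,0,0]],"roll":[0,0,0]}'
```

```text
clock: 6.15
tcp_pos: [0.4629, -0.0103, 0.03]
tcp_rot: [-0.694, -0.134, 0.135, 0.694]
wrist_force: [0.1, -0.1, -1.8]
gripper_width: 0.0139
clock: 6.52
tcp_pos: [0.4636, -0.0124, 0.0298]
tcp_rot: [-0.693, -0.134, 0.136, 0.695]
wrist_force: [-2.0, 5.7, 1.0]
gripper_width: 0.0139
```

```bash
python3 -m handwheel '{"jaw":[1,1,1,1],"translation":[[0,0,-0.2],[0,0,-0.2],[0,0,-0.2],[0,0,0]],"roll":[0,0,0,0]}' 40
python3 - <<'E'
from h import *
print(ctrl.observe()["tcp_pos"],ctrl.observe()["wrist_force"])
c=ctrl.camera("wrist");cv2.imwrite("pics/w5.png",c["image"][:,:,::-1])
t=ctrl.camera("top"); crop(t,260,225,130,97,6,"pics/t5.png")
E
```

```text
clock: 7.02
tcp_pos: [0.4637, -0.0127, 0.0299]
tcp_rot: [-0.689, -0.135, 0.139, 0.698]
wrist_force: [-4.7, 16.0, 7.7]
gripper_width: 0.014
[ 0.463659   -0.01271494  0.02993487] [-4.71152806 16.04701063  7.73671637]
```

View pics/t5.png

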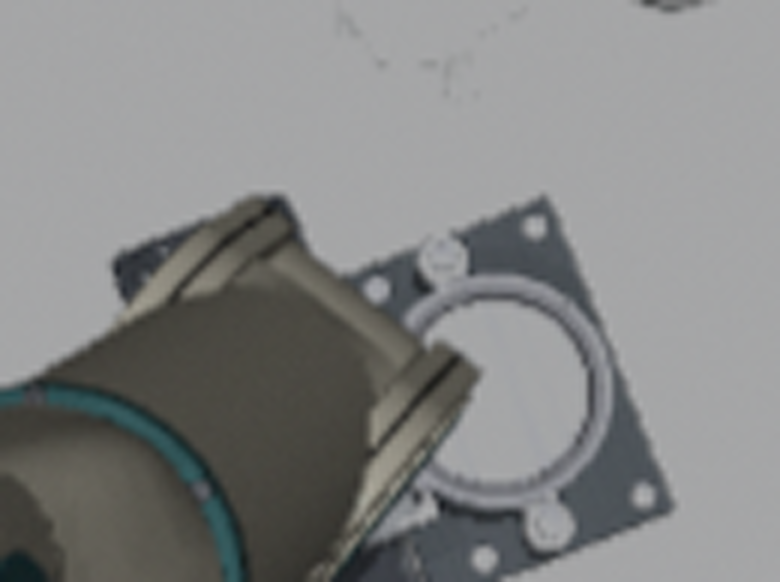

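View pics/w5.png

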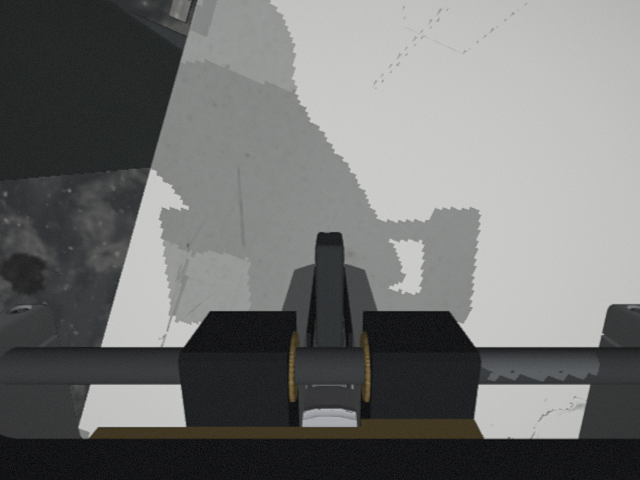

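```bash
python3 -m handwheel '{"jaw":[1,1,1,3,3,3,3],"translation":[[0,0,0.4],[0,0,0.25],[0,0,0],[0,0,0],[0,0,0],[0,0,0],[0,0,0]],"roll":[0,0,0,0,0,0,0]}' 20
python3 -m handwheel '{"jaw":[3,4,5,5,5,5,5],"translation":[[0,-2,0],[0,-4,0],[0,-4,0],[0,-4,2],[0,-2,3],[0,0,0],[0,0,0]],"roll":[0,0,0,0,0,0,0]}'
python3 - <<'E'
from h import *
print(ctrl.observe()["tcp_pos"],yaw())
c=ctrl.camera("wrist");cv2.imwrite("pics/w6.png",c["image"][:,:,::-1])
E
```

```text
clock: 8.0
tcp_pos: [0.4649, -0.0145, 0.03]
tcp_rot: [0.694, 0.134, -0.134, -0.694]
wrist_force: [0.6, -0.3, 0.5]
gripper_width: 0.0298
clock: 8.88
tcp_pos: [0.446, 0.0317, 0.1896]
tcp_rot: [0.694, 0.134, -0.135, -0.694]
wrist_force: [0.7, 0.0, 0.2]
gripper_width: 0.05
[0.44604722 0.03171609 0.18960663] (np.float64(21.939138927454938), array([[ 9.27581175e-01, -1.81134722e-04, -3.73621641e-01],
       [ 3.73621474e-01, -6.12862255e-04,  9.27581058e-01],
       [-3.96995739e-04, -9.99999796e-01, -5.00803668e-04]]))
```

View pics/w6.png

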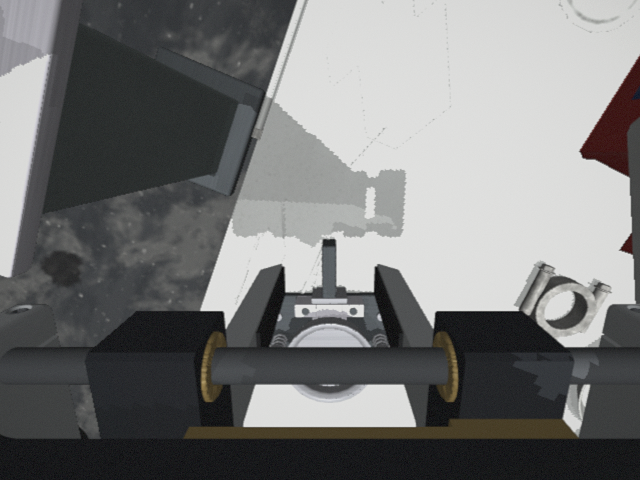

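Run:
```python
from h import *
c=ctrl.camera("wrist"); crop(c,270,230,120,90,6,"pics/w6c.png")
```

```text
(no output)
```

View pics/w6c.png

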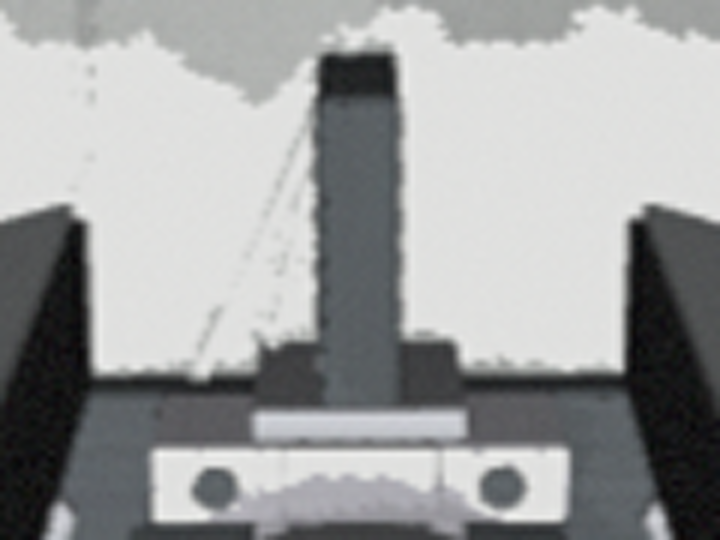

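Run:
```python
from h import *
c=ctrl.camera("wrist"); a=np.radians(-68.0); u=np.array([np.cos(a),np.sin(a)])
def T(x,y,z): return w(c,x/6+270-.42,y/6+230-.42,z)[:2]
for n,p in dict(back=T(357,97,.03),shTopBack=T(360,408,.03),shF=T(360,440,.03),gate=T(360,447,.032),gateF=T(360,522,.032)).items(): print(n,p.round(4),(p@u).round(4))
l,r=T(152,447,.032),T(570,447,.032); d=r-l; print(np.degrees(np.arctan2(d[1],d[0])))
l,r=T(252,440,.03),T(468,440,.03); d=r-l; print(np.degrees(np.arctan2(d[1],d[0])))
```

```text
back [0.453  0.0125] 0.1581
shTopBack [ 0.4736 -0.0374] 0.2121
shF [ 0.4758 -0.0428] 0.2179
gate [ 0.4759 -0.0431] 0.2182
gateF [ 0.481  -0.0559] 0.232
21.912436709399564
21.912263830867545
```

Run:
```python
from h import *
plan([.531,-.290,.21],-68,10)
```

```text
at [0.4459 0.0311 0.1893] yaw 21.84 tilt [-1.3e-03 -9.0e-04 -1.0e+00] roll/row 0.1568 total 1.5679
[-0.4, -0.21, -3.3]
[0.12, -0.21, -3.32]
[0.63, -0.21, -3.26]
[1.13, -0.21, -3.12]
[1.61, -0.21, -2.91]
[2.04, -0.21, -2.62]
[2.43, -0.21, -2.27]
[2.75, -0.21, -1.86]
[3.01, -0.21, -1.41]
[3.19, -0.21, -0.92]
```

```bash
python3 -m handwheel '{"jaw":[6,7,8,9.4,9.4,9.4,9.4,9.4,9.4,9.4],"translation":[[-0.4,-0.2,-3.3],[0.12,-0.2,-3.32],[0.63,-0.2,-3.26],[1.13,-0.2,-3.12],[1.61,-0.2,-2.91],[2.04,-0.2,-2.62],[2.43,-0.2,-2.27],[2.75,-0.2,-1.86],[3.01,-0.2,-1.41],[3.19,-0.2,-0.92]],"roll":[0.157,0.157,0.157,0.157,0.157,0.157,0.157,0.157,0.157,0.157]}'
python3 -m handwheel '{"jaw":[9.4,9.4],"translation":[[0,0,0],[0,0,0]],"roll":[0,0]}'
python3 - <<'E'
from h import *
print(ctrl.observe()["joint_pos"].round(2),yaw()[0])
c=ctrl.camera("wrist"); cv2.imwrite("pics/w7.png",c["image"][:,:,::-1])
E
```

```text
clock: 10.28
tcp_pos: [0.531, -0.2907, 0.209]
tcp_rot: [0.585, -0.398, 0.397, -0.585]
wrist_force: [-0.2, 0.1, 0.7]
gripper_width: 0.0941
clock: 10.52
tcp_pos: [0.5308, -0.2886, 0.2089]
tcp_rot: [0.586, -0.396, 0.395, -0.586]
wrist_force: [-0.5, 1.3, -0.4]
gripper_width: 0.094
[-0.1   0.8   1.01  1.69 -0.75  1.09 -0.05] -67.99928239333951
```

View pics/w7.png

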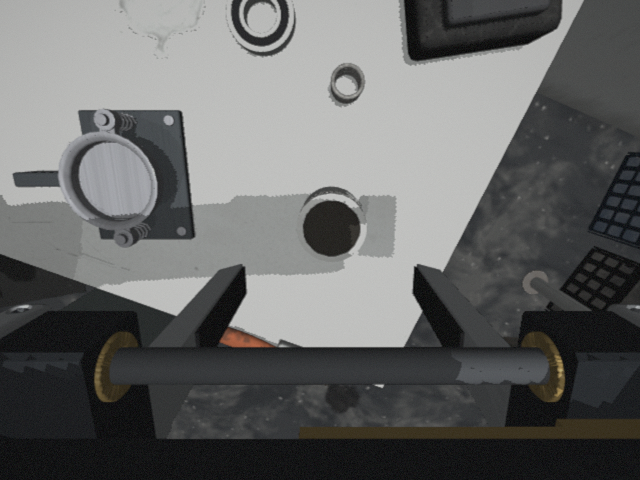

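Run:
```python
from h import *
c=ctrl.camera("wrist"); crop(c,285,170,100,100,6,"pics/w7p.png"); crop(c,10,90,200,160,4,"pics/w7c.png")
```

```text
(no output)
```

View pics/w7p.png

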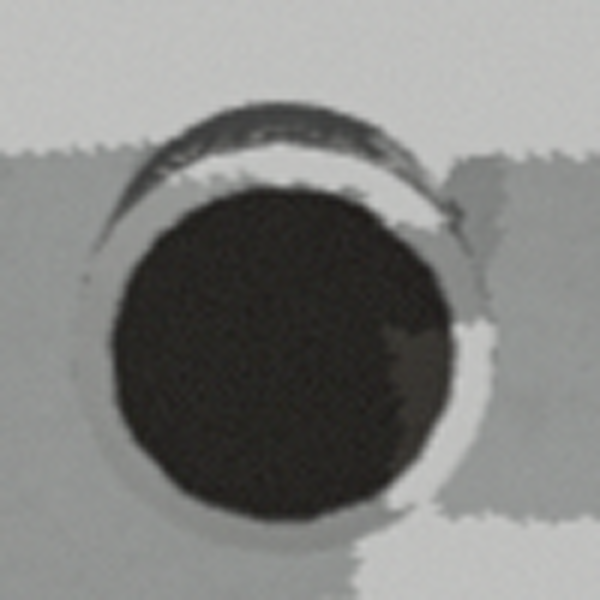

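View pics/w7c.png

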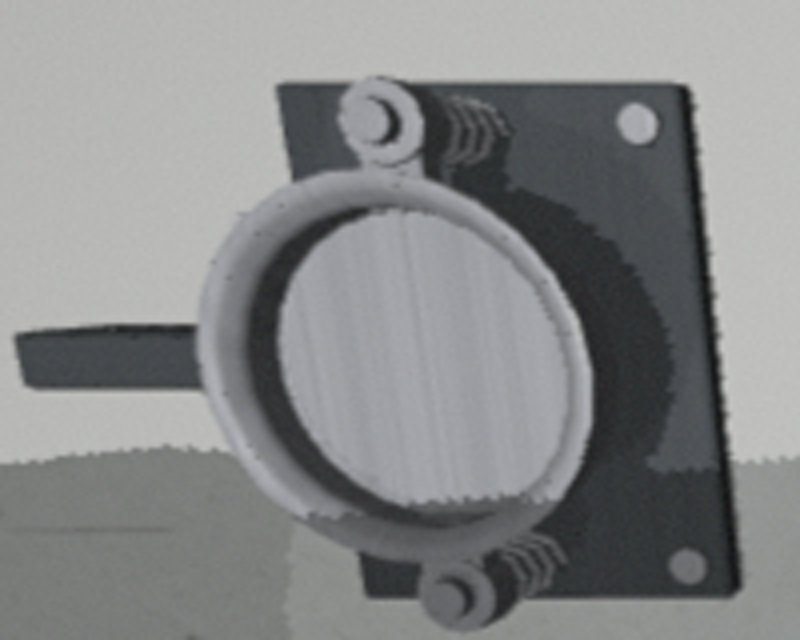

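Run:
```python
from h import *
from scipy.optimize import least_squares
c=ctrl.camera("wrist")
p=w(c,282.5/6+285-.42,354/6+170-.42,.056); print("piston",p.round(4), "from outer",w(c,285/6+285-.42,349/6+170-.42,.056).round(4))
T=lambda u,v,z: w(c,u/4+10-.38,v/4+90-.38,z)
a,b=T(372,118,.054),T(447,595,.054); print("posts",a.round(4),b.round(4),((a+b)/2).round(4),np.linalg.norm(a-b),np.degrees(np.arctan2(*(a-b)[[1,0]])))
P=np.array([T(u,v,.058)[:2] for u,v in((198,340),(375,170),(240,215),(310,185),(212,400),(250,480),(310,530),(430,562),(500,215),(560,280))])
o=least_squares(lambda q:np.hypot(*(P-q[:2]).T)-q[2],[.496,-.09,.044]); print("rim",o.x.round(4),(o.fun*1e3).round(1))
F=np.array([T(u,v,.043)[:2] for u,v in((277,350),(310,260),(400,210),(300,420),(560,430),(500,240),(565,350))])
o=least_squares(lambda q:np.hypot(*(F-q[:2]).T)-q[2],[.496,-.09,.036]); print("floor",o.x.round(4),(o.fun*1e3).round(1))
pl=[T(u,v,.01) for u,v in ((277,85),(685,85),(738,597))]; print("plate",((pl[0]+pl[2])/2).round(4),[q.round(4) for q in pl])
plan([p[0],p[1],.048],-68,4)
```

```text
piston [ 0.5306 -0.2903  0.056 ] from outer [ 0.5315 -0.2904  0.056 ]
posts [ 0.5457 -0.0706  0.054 ] [ 0.4468 -0.1106  0.054 ] [ 0.4962 -0.0906  0.054 ] 0.10668050311885088 22.02273543977654
rim [ 0.4948 -0.0905  0.0437] [ 0.  -0.   1.  -1.3 -0.7  0.8  0.3 -0.6  0.4  0.2]
floor [ 0.495  -0.0872  0.0338] [ 0.3 -1.5  0.3  0.6 -0.3  1.1 -0.6]
plate [ 0.4956 -0.0911  0.01  ] [array([ 0.537 , -0.0203,  0.01  ]), array([ 0.5746, -0.113 ,  0.01  ]), array([ 0.4541, -0.162 ,  0.01  ])]
at [ 0.5315 -0.2876  0.2096] yaw -67.93 tilt [-6.0e-04  1.2e-03 -1.0e+00] roll/row 0.0003 total 0.0013
[0.05, 4.04, -0.05]
[0.05, 4.04, -0.05]
[0.05, 4.04, -0.05]
[0.05, 4.04, -0.05]
```

```bash
python3 -m handwheel '{"jaw":[9.4,9.4,9.4,9.4,9.4,5,5,5,5,5],"translation":[[0.05,4,0],[0,4,0],[0,4,0],[0,3,0],[0,1.1,0],[0,0,0],[0,0,0],[0,0,0],[0,0,0],[0,0,0]],"roll":[0,0,0,0,0,0,0,0,0,0]}' 30
python3 -m handwheel '{"jaw":[5,5,5,5],"translation":[[0,0,0],[0,0,0],[0,0,0],[0,0,0]],"roll":[0,0,0,0]}' 55
python3 - <<'E'
from h import *
c=ctrl.camera("wrist"); cv2.imwrite("pics/w8.png",c["image"][:,:,::-1])
E
```

```text
clock: 11.92
tcp_pos: [0.5323, -0.2896, 0.05]
tcp_rot: [-0.586, 0.395, -0.396, 0.586]
wrist_force: [-0.1, 1.8, 5.6]
gripper_width: 0.0653
clock: 12.42
tcp_pos: [0.5323, -0.2896, 0.05]
tcp_rot: [-0.586, 0.395, -0.396, 0.586]
wrist_force: [-0.7, 0.3, 5.8]
gripper_width: 0.0649
```

View pics/w8.png

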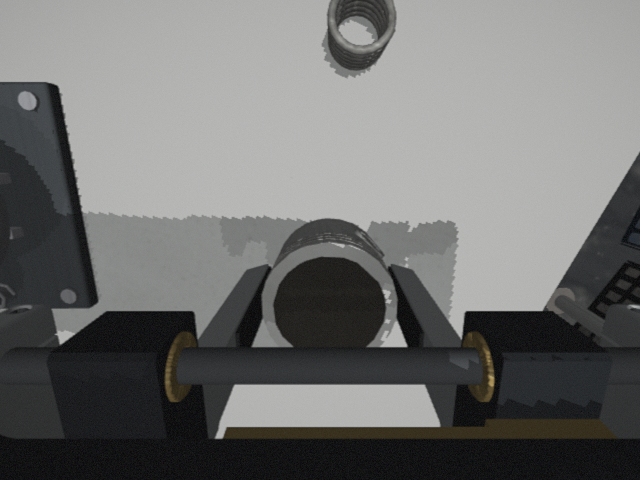

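Run:
```python
from h import *
plan([.4966,-.0898,.15],-68,6)
```

```text
at [ 0.5323 -0.2896  0.05  ] yaw -68.01 tilt [ 1.4e-03 -8.0e-04 -1.0e+00] roll/row -0.0 total -0.0002
[-3.31, -1.67, 0.69]
[-3.31, -1.67, 0.7]
[-3.31, -1.67, 0.7]
[-3.31, -1.67, 0.7]
[-3.31, -1.67, 0.7]
[-3.31, -1.67, 0.7]
```

```bash
python3 -m handwheel '{"jaw":[5,5,5,5,5,5,5,5,5,5],"translation":[[0,-4,0],[0,-4,0],[-3.3,-2,0.7],[-3.3,0,0.7],[-3.3,0,0.7],[-3.3,0,0.7],[-3.3,0,0.7],[-3.35,0,0.7],[0,0,0],[0,0,0]],"roll":[0,0,0,0,0,0,0,0,0,0]}'
python3 - <<'E'
from h import *
print(ctrl.observe()["joint_pos"].round(2),yaw()[0])
c=ctrl.camera("wrist"); cv2.imwrite("pics/w9.png",c["image"][:,:,::-1])
c=ctrl.camera("side"); crop(c,200,180,130,97,6,"pics/s9.png")
c=ctrl.camera("top"); crop(c,260,225,130,97,6,"pics/t9.png")
E
```

```text
clock: 13.72
tcp_pos: [0.4964, -0.0899, 0.149]
tcp_rot: [0.586, -0.395, 0.396, -0.586]
wrist_force: [0.3, -1.7, -2.2]
gripper_width: 0.065
[-0.48  0.76  0.99  2.02 -0.87  0.86 -0.17] -68.00802952569634
```

View pics/w9.png

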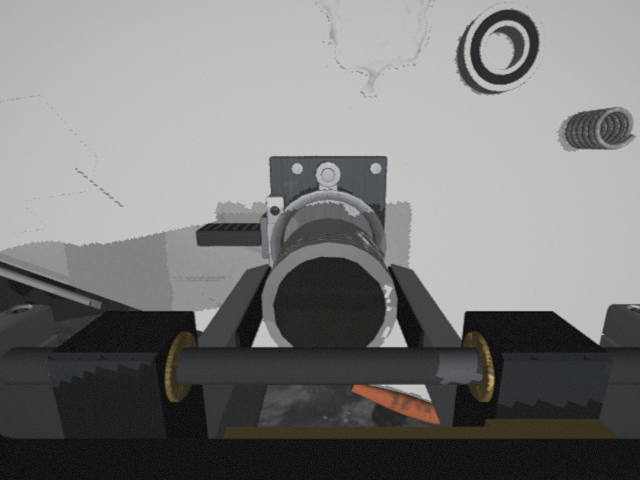

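View pics/s9.png

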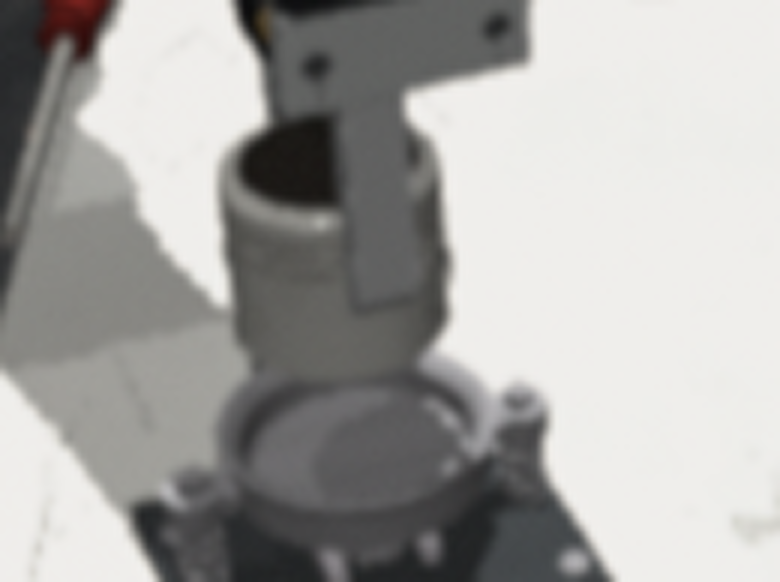

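Run:
```python
from h import *
s=ctrl.camera("side")
f=lambda p:((px(s,p)-[200,180]+.42)*6).round(0)
for z in (.155,.125,.099): print(z,f([.4957,-.0902,z]))
print("rim",f([.4957,-.0902,.058]))
# crown visible left/right extents
for x in (221,440): print(w(s,x/6+200-.42,175/6+180-.42,.155))
wr=ctrl.camera("wrist")
# crown dark disk x 274-386, ring outer x 271-386
for u in (262,398): print("crown edge",w(wr,u,300,.155).round(4))
for u,v in ((271,225),(386,225)): print("rim edge",w(wr,u,v,.058).round(4))
for u,v in ((328,174),(297,168),(376,168)): print("post,screws",w(wr,u,v,.054).round(4))
```

```text
0.155 [334. 164.]
0.125 [343. 249.]
0.099 [349. 320.]
rim [360. 427.]
[ 0.46296852 -0.09474257  0.155     ]
[ 0.52693354 -0.0974695   0.155     ]
crown edge [ 0.4865 -0.0603  0.155 ]
crown edge [ 0.5104 -0.12    0.155 ]
rim edge [ 0.4954 -0.0448  0.058 ]
rim edge [ 0.527  -0.1236  0.058 ]
post,screws [ 0.5453 -0.0701  0.054 ]
post,screws [ 0.5409 -0.0478  0.054 ]
post,screws [ 0.5621 -0.1005  0.054 ]
```

```bash
python3 -m handwheel '{"jaw":[5,5,5,5,5,5],"translation":[[0,2,0],[0,1.5,0],[0,0.8,0],[0,0.5,0],[0,0.4,0],[0,0,0]],"roll":[0,0,0,0,0,0]}'
python3 - <<'E'
from h import *
c=ctrl.camera("side"); crop(c,200,180,130,97,6,"pics/s10.png")
E
```

```text
clock: 14.72
tcp_pos: [0.4963, -0.0894, 0.0969]
tcp_rot: [0.586, -0.396, 0.395, -0.586]
wrist_force: [0.2, 0.1, -1.9]
gripper_width: 0.0646
```

View pics/s10.png

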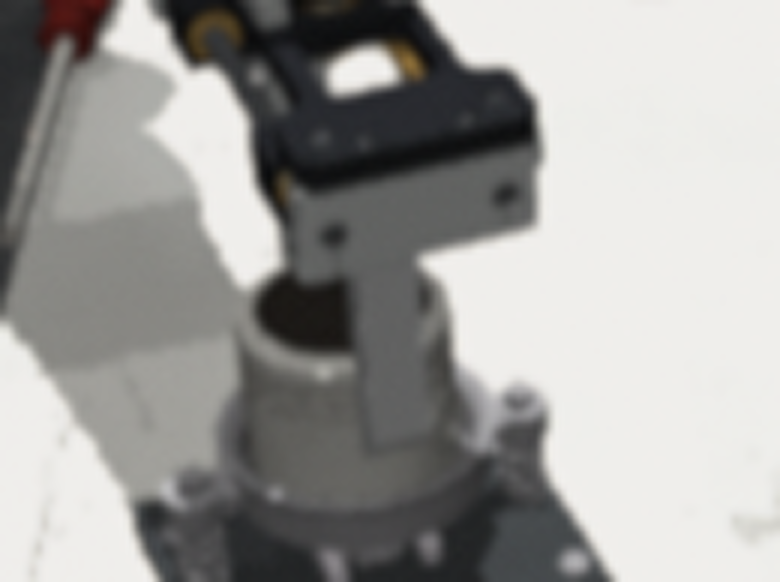

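```bash
python3 -m handwheel '{"jaw":[5,5,5],"translation":[[0,0.3,0],[0,0.2,0],[0,0,0]],"roll":[0,0,0]}'
python3 -m handwheel '{"jaw":[5,5,5],"translation":[[0,0.3,0],[0,0.2,0],[0,0,0]],"roll":[0,0,0]}'
python3 -m handwheel '{"jaw":[5,5,5],"translation":[[0,0.3,0],[0,0.2,0],[0,0,0]],"roll":[0,0,0]}'
```

```text
clock: 15.15
tcp_pos: [0.4965, -0.0894, 0.0922]
tcp_rot: [-0.586, 0.395, -0.395, 0.586]
wrist_force: [-0.0, 0.7, 2.3]
gripper_width: 0.0651
clock: 15.52
tcp_pos: [0.4965, -0.0894, 0.0872]
tcp_rot: [-0.586, 0.395, -0.395, 0.586]
wrist_force: [-1.2, 1.6, 7.4]
gripper_width: 0.0649
clock: 15.9
tcp_pos: [0.4965, -0.0894, 0.0825]
tcp_rot: [-0.586, 0.395, -0.396, 0.586]
wrist_force: [-3.0, 2.7, 9.8]
gripper_width: 0.0652
```

```bash
python3 -m handwheel '{"jaw":[5,5,5],"translation":[[0,0.2,0],[0,0.2,0],[0,0,0]],"roll":[0,0,0]}' 60
python3 -m handwheel '{"jaw":[5,5],"translation":[[0,0.2,0],[0,0,0]],"roll":[0,0]}'
```

```text
clock: 16.27
tcp_pos: [0.4966, -0.0895, 0.0818]
tcp_rot: [-0.584, 0.395, -0.396, 0.588]
wrist_force: [-8.5, 7.4, 45.2]
gripper_width: 0.0649
clock: 16.52
tcp_pos: [0.4966, -0.0896, 0.0816]
tcp_rot: [-0.584, 0.395, -0.396, 0.588]
wrist_force: [-11.8, 7.8, 65.2]
gripper_width: 0.0645
```

```bash
python3 -m handwheel '{"jaw":[5,5],"translation":[[0,-0.3,0],[0,0,0]],"roll":[0,0]}'
python3 - <<'E'
from h import *
o=ctrl.observe();print(o["tcp_pos"],o["wrist_force"],yaw()[1][:,1])
for n,b in(("side",(200,180)),("top",(260,225))):
    c=ctrl.camera(n); crop(c,*b,130,97,6,f"pics/{n}11.png")
c=ctrl.camera("wrist"); cv2.imwrite("pics/w11.png",c["image"][:,:,::-1])
E
```

```text
clock: 16.77
tcp_pos: [0.4966, -0.0895, 0.0818]
tcp_rot: [-0.585, 0.395, -0.396, 0.587]
wrist_force: [-6.8, 4.8, 34.8]
gripper_width: 0.065
[ 0.49657223 -0.08945645  0.08183025] [-6.80269491  4.77617546 34.78825738] [ 0.00249999  0.00247175 -0.99999382]
```

View pics/side11.png

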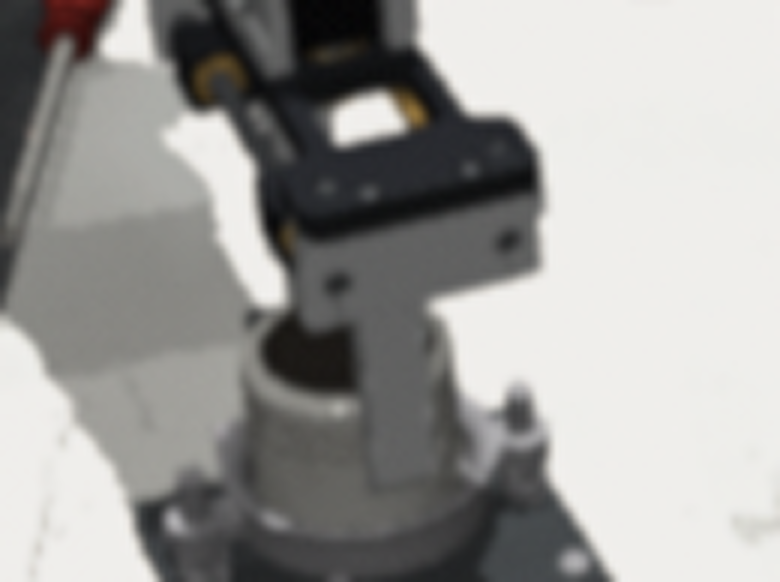

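View pics/w11.png

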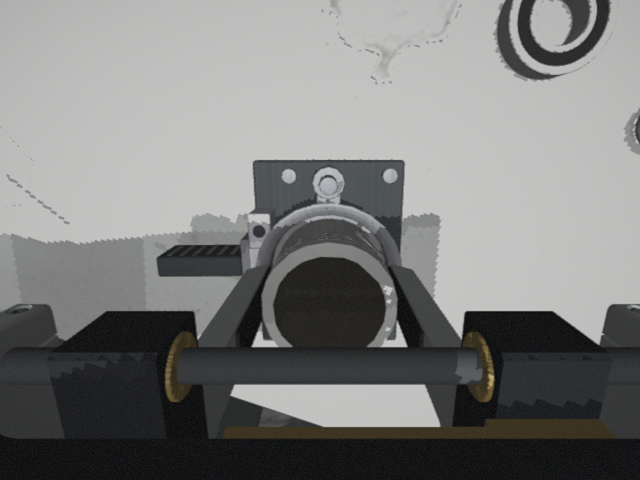

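```bash
python3 -m handwheel '{"jaw":[5,5,5,5],"translation":[[0,-0.05,0],[0,0,0],[0,0,0],[0,0,0]],"roll":[0,0,0,0]}'
python3 -c "
from rig import ctrl
print(ctrl.close_job())"
```

```text
clock: 17.42
tcp_pos: [0.4965, -0.0894, 0.0819]
tcp_rot: [-0.585, 0.395, -0.396, 0.587]
wrist_force: [-5.8, 5.4, 29.7]
gripper_width: 0.0647
the job is handed in; nothing more can be done
None
```

The job is done and handed in at about 17.4 s, with the arm still gripping the piston and pushing it down with about 30 N.

- **Gauge:** I pushed the blade into the slot until it stopped hard at about 16 N, then released it. A wrist picture then showed a gap of about 0.3 mm between shoulder and gate, within measuring error. It stopped about 2.6 mm earlier than the top and side pictures had predicted. The later wrist picture put the gate's face nearer by the same amount, so I take it as fully home. In the last picture it was still against the gate.
- **Piston:** I set it crown up in the ring cup and pressed. The push rose gently over about 11 mm of travel, then stiffened sharply, which matches the ring landing on the blade at 10 to 11 mm. The side picture shows the posts standing proud of the ring and the fingertips clear of the cup's rim.
- **Push force:** While finding the stop, the push briefly reached 65 N vertically, through the fingers and piston. That is below the 120 N wrist limit. The gripper's body touched nothing that I could see, so I eased back to 30 N.
- **Small disagreements:** The cameras disagreed by 1–3 mm, and a sideways force of about 8 N remains in the final hold.
- **Bystanders:** I did not touch the bearing, the connecting rod or the valve spring, but I did not measure them again before handing in.

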